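# Close the wax tin

## Task

The lid of the wax tin has been left lying half off the open tin. Close the tin before the saw is started: bring the lid over the mouth so that it drops in, then press it down all round until it is fully home and level, without denting it. Leave the tin standing about where it is and do not disturb the other things on the bench.

Things in the scene. Friction and masses are not known exactly. Their poses are not given: they have to be found in the camera images.
- wax_tin: open round tin of solid wax, steel with a dark green and cream label, 117 mm in diameter, 110 mm tall, about 1.3 kg, standing loose on the bench. Origin: centre of its underside, z up. Its top is a flat steel ring from radius 45 mm (the neck) to radius 58 mm.
- tin_mouth (a point): centre of the tin's mouth, level with the flat top ring, z up out of the tin. Below it the neck is a straight hole of radius 45 mm; the wax lies 42 mm down. Eight small sprung dimples stand 3 mm into the neck, 5 mm below its top; they give way to pressure and then hold the lid.
- wax_lid: thin brass-coloured press-in lid, 0.09 kg: a round flange of radius 56 mm, 4 mm thick, over a tapered plug. Origin: centre of the flange's underside, z up. At the start it lies about flat, plug on the tin's ring, 25 to 40 mm off centre in any direction. Pushed over the mouth it tips its leading edge in, then may catch or drop in. Home: origin at tin_mouth, flange on the ring.
- lid_plug (a point): centre of the lower end of the lid's tapered plug, 12 mm below the flange: radius 40 mm here, 44 mm at 8 mm below the flange, a waist of 42 mm above. Pushed by its edge the lid often catches askew, 7 to 12 mm off centre, its leading edge hooked in the neck: pressing its raised edge level with 5 to 10 N and drawing it over while pressing frees it. Pushing harder shoves the tin.
- lid_top (a point): centre of the lid's flat top, 4 mm above the flange's underside. Dropped in, the lid stands about 5 mm proud and tilted. It goes home when pressed on the raised side with 10 to 20 N, about 30 mm from its centre, then at other places round it. The dimples lie 42 mm from the centre: pressing outside them levers the other side up again. Above 60 N the thin lid dents.
- screwdriver_2: red-handled screwdriver lying on the bench, 186 mm long, leave alone
- masking_tape: roll of cream masking tape lying flat, 96 mm in diameter, 25 mm high, leave alone
- paint_tin: small closed paint tin with a blue and white label, 77 mm in diameter and height, leave alone

How it is judged (in metres and radians):
On the way:
1. the lid has dropped into the mouth: its plug is in the neck (horizontal distance between wax_lid and tin_mouth below 0.005 m and z of wax_lid in the frame of tin_mouth below 0.009 m), for 0.2 s.
At the end, for the whole second after the job is handed in: The lid is fully home: its flange within 2 mm of the tin's ring, centred within 3 mm, parallel to the ring within 0.03 rad, at rest; the tin stands upright on the bench within 50 mm of where it was (z of wax_lid in the frame of tin_mouth between -0.003 and 0.002 m and horizontal distance between wax_lid and tin_mouth below 0.003 m and angle between the z axis of wax_lid and the z axis of wax_tin, either way round below 0.03 rad and angle between wax_tin's own z axis and vertical below 0.05 rad and angle between wax_lid's own z axis and vertical below 0.08 rad and height (world z) of wax_tin below 0.01 m and distance of wax_tin from where it was at the start of the episode below 0.05 m and linear speed of each of wax_lid, wax_tin below 0.02 m/s); the robot touches nothing.
It fails at once if the lid is dented (pressed with more than 60 N) (contact force between the fingers and wax_lid above 60 N).
It fails at once if the tin is tipped (angle between wax_tin's own z axis and vertical above 0.3 rad).
It fails at once if another thing on the bench is disturbed (moved by more than 20 mm) (distance of any of screwdriver_2, masking_tape, paint_tin from where it was at the start of the episode above 0.02 m).
It also fails if it takes over 56 s, if anything falls off the work surface, if the arm or the gripper's body presses on something with over 40 N, if the wrist force passes 120 N, or if a joint passes its speed limit or range.

## Robot

A 6-joint arm with a two-finger parallel gripper is mounted at the origin on a cart in front of the work surface, level with it; the furniture and walls round the work are solid. World frame = base frame: x ahead of the robot, y to its left, z up, the work surface at z = 0. Lengths are in m, angles in degrees, forces in N, time in s.
With the tool pointing down it reaches from about 0.4 to 0.825 m from the base axis. Payload 7 kg.
Tool frame: the origin (TCP) lies midway between the tips of the shut fingers; the grasp point (between the pads) lies 19 mm behind it; z points along the fingers, y is the line along which they close (so a half turn about z gives the same grasp; the last joint's range is limited). The gripper opens to 88 mm and grips with 3 to 60 N. Pads are 19 mm wide; open, the fingers measure 130 mm over their backs; the gripper's body (78 mm by 193 mm) begins 47 mm behind the grasp point.
Start: joints at [-47.836, 20.546, 0.682, 0, -70.136, -16.507], TCP at [0.292, -0.608, 0.193] pointing down, gripper open.
Joint ranges: [-176.03, 176.03], [-82.01, 121.73], [-58.28, 71.71], [-173.87, 95.51], [-174.79, -0.11], [-173.66, 173.66]. Speed limits (degrees/s): [136.94, 136.94, 172.46, 180, 180, 180].

## Interface

Orientations are given as a 3x3 rotation matrix whose columns are the frame's x, y, z axes.
In Python, from rig import robot gives the robot as it stands. Calls block until the motion is done:
- robot.goto(position, orientation): joint-space move of the TCP to a pose.
- robot.servo_line(position, ori=None, speed=0.15): straight line of the TCP; ori=None keeps the orientation; speed is the mean speed in m/s.
- robot.movej(angles): joint-space move.
- robot.move_gripper(opening): opening from 0.0 (shut) to 1.0 (fully open); the grip force is fixed at half the most; returns when the fingers have stopped.
- robot.dwell(seconds).
- robot.ik(position, orientation): joint angles nearest the present ones, or None.
- robot.grab_frame(name): name is "scene" or "top"; returns (picture, depth): 420x560x3 uint8, red, green, blue; 420x560 float32, m along the optical axis (not along the pixel's ray), 0 where there is no reading.
- robot.camera_info(name): a dict with "vfov" (degrees; the focal length in pixels is half the picture's height over the tangent of half this angle, whatever the lens; pixels are square), "cx", "cy" (the principal point, pixels), "k1" (the pictures are not rectified: a ray, as slopes to the right and down, at radius r is drawn at 1 + k1 r^2 times it, then the intrinsics apply), "view" (4x4, takes a point from world to camera coordinates). Camera axes: x right, y down, z forward; pixel columns grow to the right and rows downward; lengths in m; the calibration is good to about 2 mm. A picture is of the moment at which its call begins. camera_info takes no time and is no camera call.
A pose or a line that the arm cannot do raises robot.Unreachable and nothing moves.
- robot.job_done(): hands the job in; it is judged then, once.
Readings, each from a call of its own:
- robot.read_t(): time.
- robot.read_qpos(): joint angles.
- robot.read_qvel(): joint speeds.
- robot.read_effort(): joint torques, N m.
- robot.read_position(): TCP position.
- robot.read_tcp_rot(): TCP orientation.
- robot.read_force(): force on the tool from outside, world axes, zero at the start.
- robot.read_ft_torque(): the same for the moment, N m.
- robot.read_grip_width(): opening from 0.0 (shut) to 1.0 (fully open).
- robot.read_finger_force(): force on a finger pad.
Only numpy, scipy, OpenCV 4.12 (cv2) and the standard library are available. Lean on these libraries where they do the work, as an engineer would, in place of code of your own. Each camera call takes 0.05 s, during which the arm holds its last target. There are 200 camera calls.

## Working session

There is one attempt and no reset: what is moved stays moved. The work goes in short steps, each a Python script; the robot and the scene stay as the last script left them, time stands still between calls to the robot, and variables do not carry over. Pictures are saved under pics/ and viewed, at most 10 in all, crops included, and the job is handed in when it is done.

```bash
mkdir -p pics; ls; cat > h.py <<'E'
import numpy as np, cv2
from rig import robot
def cloud(name):
    im,d=robot.grab_frame(name); c=robot.camera_info(name)
    f=im.shape[0]/2/np.tan(np.radians(c["vfov"])/2)
    K=np.array([[f,0,c["cx"]],[0,f,c["cy"]],[0,0,1]])
    v,u=np.mgrid[:im.shape[0],:im.shape[1]]
    p=cv2.undistortPoints(np.stack([u,v],-1).reshape(-1,1,2).astype(np.float64),K,np.array([c["k1"],0,0,0,0.]))
    p=p.reshape(*d.shape,2)
    P=np.concatenate([p*d[...,None],d[...,None]],-1)
    V=np.array(c["view"]); R,t=V[:3,:3],V[:3,3]
    W=(P-t)@R
    W[d<=0]=np.nan
    return im,W
E
python3 - <<'E'
from h import *
for n in("scene","top"):
    im,W=cloud(n); cv2.imwrite(f"pics/{n}0.png",im[...,::-1]); np.save(f"/tmp/{n}.npy",W)
    print(n,robot.camera_info(n))
    z=W[...,2]
    for a,b in((.10,.108),(.108,.114),(.114,.122),(.122,.130)):
        m=(z>a)&(z<b)&(np.hypot(W[...,0],W[...,1])<1)&(W[...,0]>.25)
        if m.sum()>5: print(a,b,m.sum(),np.nanpercentile(W[m],[2,50,98],axis=0).round(3).tolist())
print(robot.read_t(),robot.read_tcp_rot().round(2).tolist())
E
```

```text
pics
scene {'vfov': 43.45882857884262, 'cx': 282.88704166631663, 'cy': 212.1029186741284, 'k1': -0.20766511460376014, 'view': array([[-0.8885413 , -0.45839249,  0.01925299,  0.48552584],
       [-0.25315694,  0.45485406, -0.8538263 ,  0.17422073],
       [ 0.38263026, -0.76353396, -0.52020186,  1.13452868],
       [ 0.        ,  0.        ,  0.        ,  1.        ]])}
0.1 0.108 188 [[0.4, -0.879, 0.1], [0.544, 0.168, 0.105], [0.979, 0.199, 0.108]]
0.108 0.114 336 [[0.412, -0.877, 0.108], [0.545, 0.167, 0.11], [0.977, 0.198, 0.113]]
0.114 0.122 39 [[0.399, -0.886, 0.114], [0.43, -0.866, 0.12], [0.592, 0.181, 0.122]]
0.122 0.13 1013 [[0.422, -0.877, 0.123], [0.598, 0.138, 0.125], [0.649, 0.189, 0.128]]
top {'vfov': 46.64081660386752, 'cx': 278.5380358887153, 'cy': 215.47289509804753, 'k1': -0.17311135551662038, 'view': array([[ 0.00163335, -0.99999756,  0.00148577,  0.1123535 ],
       [-0.98682442, -0.00185221, -0.16178421,  0.47710885],
       [ 0.16178657, -0.00120195, -0.98682504,  1.1869124 ],
       [ 0.        ,  0.        ,  0.        ,  1.        ]])}
0.1 0.108 142 [[0.513, -0.207, 0.101], [0.545, 0.119, 0.107], [0.983, 0.197, 0.108]]
0.108 0.114 331 [[0.515, -0.183, 0.108], [0.539, 0.143, 0.11], [0.979, 0.197, 0.113]]
0.114 0.122 192 [[0.546, 0.088, 0.115], [0.581, 0.136, 0.121], [0.64, 0.187, 0.122]]
0.122 0.13 1501 [[0.548, 0.086, 0.122], [0.601, 0.139, 0.125], [0.649, 0.189, 0.129]]
0.1 [[-0.9, -0.43, -0.0], [-0.43, 0.9, 0.0], [0.0, 0.0, -1.0]]
```

View pics/scene0.png

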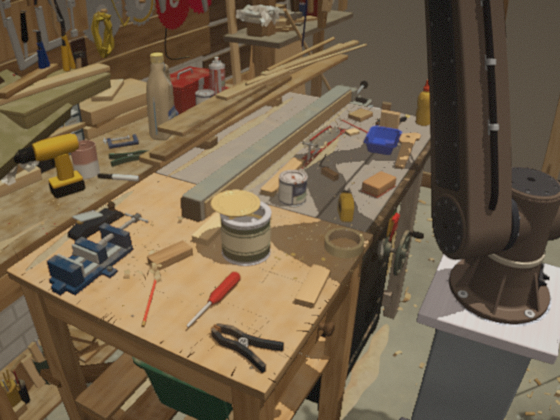

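View pics/top0.png

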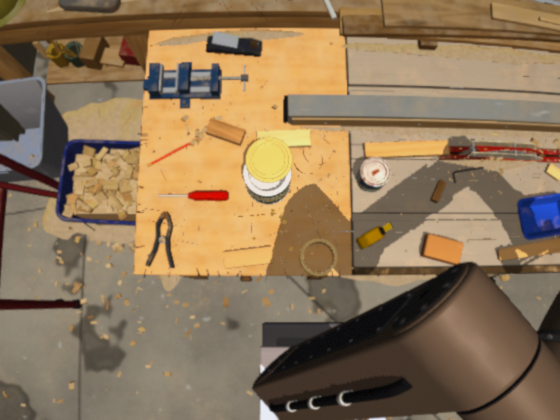

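The scene view shows the lid (cream disc at about px 236,204) lying on the tin (245,235). In the top view the lid is at (268,158) and the tin's ring shows below it at (267,185), so the lid is off towards +x. The nearest other things are the screwdriver (210,195), the tape (318,257) and the paint tin (375,172). Next I fit circles to the lid and the ring.

```bash
cat >> h.py <<'E'
from scipy.optimize import least_squares
def edgefit(pts,r,c0):
    """circle of known radius r through the outer boundary of pts (binned by bearing)"""
    c=np.array(c0,float)
    for _ in range(8):
        d=pts-c; a=np.degrees(np.arctan2(d[:,1],d[:,0])); q=np.hypot(*d.T)
        e=[]
        for b in range(-180,180,6):
            k=np.where((a>=b)&(a<b+6)&(q<r+.012))[0]
            if len(k): 
                i=k[np.argmax(q[k])]
                if q[i]>r-.012: e.append(pts[i])
        e=np.array(e)
        s=least_squares(lambda c:np.hypot(*(e-c).T)-r,c,loss="soft_l1",f_scale=.002); c=s.x
    return c.round(4),len(e),np.abs(s.fun).mean().round(4)
E
python3 - <<'E'
from h import *
for n in("top","scene"):
    W=np.load(f"/tmp/{n}.npy"); P=W.reshape(-1,3); 
    P=P[(abs(P[:,0]-.58)<.12)&(abs(P[:,1]-.14)<.12)]
    L=P[(P[:,2]>.119)&(P[:,2]<.132)]; R=P[(P[:,2]>.106)&(P[:,2]<.1145)]
    c,*_=np.linalg.lstsq(np.c_[L[:,:2]-[.6,.139],np.ones(len(L))],L[:,2],rcond=None)
    print(n,"lid",edgefit(L[:,:2],.056,(.6,.138)),"plane",c.round(4),"tin",edgefit(R[:,:2],.058,(.571,.142)),np.median(R[:,2]))
    print(np.percentile(R,[1,99],axis=0).round(3).tolist())
P=np.load("/tmp/top.npy").reshape(-1,3)
for nm,(x,y) in dict(front=(.7,.14),back=(.5,.14)).items():
    m=(abs(P[:,0]-x)<.05)&(abs(P[:,1]-y)<.1); print(nm,np.nanmax(P[m,2]))
E
```

```text
top lid (array([0.5991, 0.1377]), 60, np.float64(0.0006)) plane [0.0212 0.0014 0.1248] tin (array([0.5711, 0.1417]), 36, np.float64(0.0004)) 0.10975302244751348
[[0.514, 0.086, 0.106], [0.586, 0.199, 0.114]]
scene lid (array([0.5998, 0.1377]), 60, np.float64(0.0016)) plane [ 0.0216 -0.0029  0.1251] tin (array([0.5723, 0.1423]), 38, np.float64(0.0009)) 0.10982864805574469
[[0.516, 0.088, 0.106], [0.614, 0.199, 0.113]]
front 0.13041301600033536
back 0.1293669425567246
```

```bash
cat >> h.py <<'E'
TIN=np.array([.5715,.142])
def rot(u):
    u=np.append(np.asarray(u,float)/np.hypot(*u),0); z=np.array([0,0,-1.]); return np.c_[u,np.cross(z,u),z]
def look(name="top",c=TIN,zmin=.1145):
    """lid top: centre, plane slopes, height at centre; picture"""
    im,W=cloud(name); P=W.reshape(-1,3); P=P[np.hypot(P[:,0]-c[0],P[:,1]-c[1])<.075]
    L=P[(P[:,2]>.106)&(P[:,2]<.14)]
    return im,W,L
E
python3 - <<'E'
from h import *
lid=np.array([.5995,.1377]); u=(TIN-lid)/np.linalg.norm(TIN-lid); R=rot(u); D=.0568
p=lambda d,z:np.append(lid-u*d,z)
robot.goto(p(.085,.22),R); robot.move_gripper(60/88)
robot.servo_line(p(.075,.114),speed=.12)
print(robot.read_t(),robot.read_grip_width(),robot.read_force().round(2),robot.read_position().round(4))
for d in np.arange(.060,D-.0281,-.004):
    robot.servo_line(p(d,.114),speed=.03)
    f=robot.read_force(); print(round(d,3),f.round(2),round(robot.read_t(),2))
    if np.hypot(*f[:2])>4: break
im,W=cloud("top"); cv2.imwrite("pics/top1.png",cv2.resize(im[90:250,180:380,::-1],None,fx=4,fy=4)); np.save("/tmp/top.npy",W)
im,W=cloud("scene"); cv2.imwrite("pics/scene1.png",cv2.resize(im[150:300,150:350,::-1],None,fx=4,fy=4))
E
```

```text
4.7583 0.6816842854750041 [-0.35  0.68  0.18] [0.6743 0.1265 0.1149]
0.06 [-0.18 -0.54 -0.7 ] 5.41
0.056 [ 0.52 -0.06  0.61] 5.69
0.052 [-0.5   0.14  0.37] 5.97
0.048 [0.68 1.5  0.13] 6.26
0.044 [-0.34 -0.12  0.33] 6.54
0.04 [ 0.12 -0.23  0.72] 6.83
0.036 [ 0.46 -0.46  0.23] 7.11
0.032 [-0.65  0.59  0.11] 7.39
```

View pics/scene1.png

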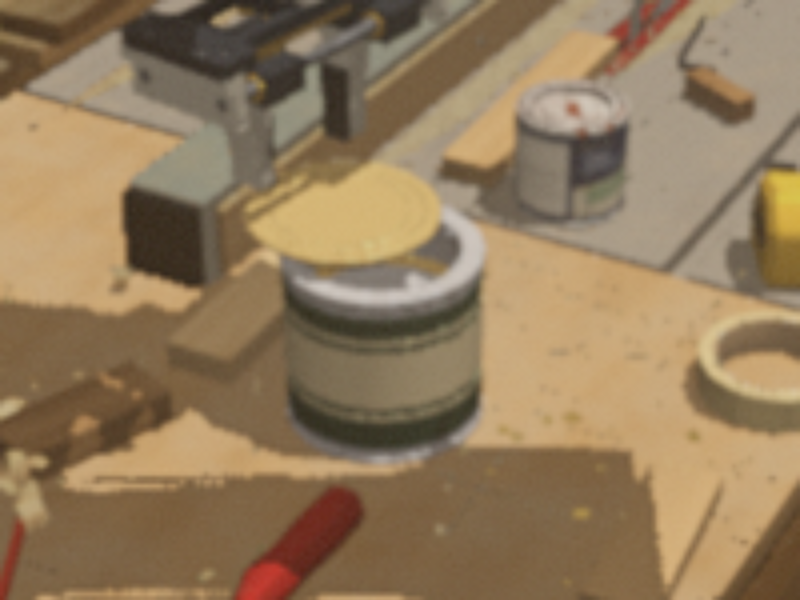

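The scene crop shows the lid tilted on the tin, centred near (345,215), with the fingers behind its edge at about (255,170). The mouth is still visible at (430,255). I'll check the top view and the numbers.

```bash
python3 - <<'E'
from h import *
print(robot.read_position().round(4),robot.read_grip_width())
P=np.load("/tmp/top.npy").reshape(-1,3); im,W=cloud("scene")
for n,P in(("top",P),("scene",W.reshape(-1,3))):
    P=P[(abs(P[:,0]-.58)<.09)&(abs(P[:,1]-.14)<.09)]
    for a in np.arange(.1,.15,.005):
        m=(P[:,2]>a)&(P[:,2]<a+.005)
        if m.sum()>5: print(n,a.round(3),m.sum(),np.percentile(P[m,:2],[2,50,98],axis=0).round(3).tolist())
E
```

```text
[0.6312 0.1329 0.1141] 0.6870030191772114
top 0.1 16 [[0.516, 0.085], [0.54, 0.104], [0.57, 0.189]]
top 0.105 239 [[0.514, 0.086], [0.535, 0.146], [0.58, 0.197]]
top 0.11 168 [[0.517, 0.086], [0.539, 0.155], [0.583, 0.199]]
top 0.115 41 [[0.513, 0.09], [0.567, 0.134], [0.641, 0.187]]
top 0.12 793 [[0.548, 0.089], [0.587, 0.139], [0.638, 0.189]]
top 0.125 549 [[0.548, 0.086], [0.597, 0.141], [0.641, 0.189]]
top 0.13 16 [[0.546, 0.091], [0.604, 0.142], [0.643, 0.181]]
scene 0.1 81 [[0.516, 0.103], [0.542, 0.184], [0.598, 0.198]]
scene 0.105 205 [[0.516, 0.093], [0.543, 0.176], [0.612, 0.2]]
scene 0.11 170 [[0.517, 0.092], [0.55, 0.171], [0.607, 0.199]]
scene 0.12 485 [[0.548, 0.09], [0.588, 0.142], [0.641, 0.19]]
scene 0.125 504 [[0.551, 0.088], [0.611, 0.138], [0.648, 0.189]]
scene 0.145 9 [[0.619, 0.1], [0.627, 0.104], [0.638, 0.177]]
```

View pics/top1.png

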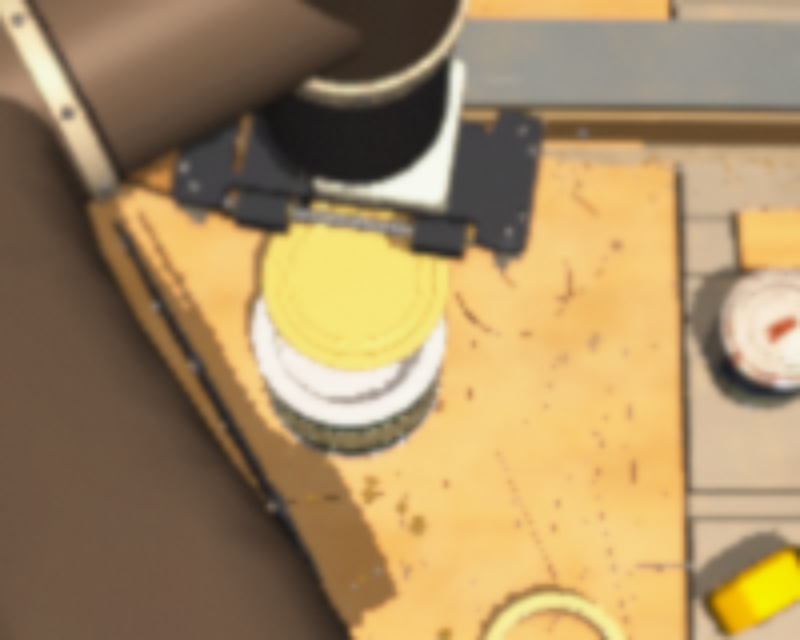

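```bash
python3 - <<'E'
from h import *
im,W=cloud("scene"); z=W[...,2]
m=(W[...,0]>.58)&(W[...,0]<.72)&(W[...,1]>.03)&(W[...,1]<.24)&(z>.128)&(z<.2)
P=W[m]
for a in np.arange(.125,.2,.005):
    k=(P[:,2]>=a)&(P[:,2]<a+.005)
    if k.sum(): print(a.round(3),k.sum(),np.percentile(P[k,:2],[0,50,100],axis=0).round(3).tolist())
cv2.imwrite("pics/s2.png",cv2.resize(im[150:230,180:270,::-1],None,fx=8,fy=7))
R=robot.read_tcp_rot();print(R.round(3).tolist(), robot.read_ft_torque().round(2))
E
```

```text
0.125 20 [[0.582, 0.093], [0.63, 0.13], [0.65, 0.186]]
0.145 10 [[0.617, 0.092], [0.626, 0.101], [0.634, 0.167]]
0.15 35 [[0.615, 0.088], [0.627, 0.164], [0.645, 0.181]]
0.155 45 [[0.614, 0.089], [0.626, 0.174], [0.647, 0.181]]
0.16 35 [[0.615, 0.09], [0.627, 0.104], [0.647, 0.18]]
0.165 42 [[0.614, 0.092], [0.627, 0.172], [0.649, 0.181]]
0.17 47 [[0.612, 0.091], [0.627, 0.108], [0.648, 0.182]]
0.175 36 [[0.614, 0.089], [0.627, 0.166], [0.648, 0.181]]
0.18 44 [[0.613, 0.087], [0.626, 0.107], [0.647, 0.183]]
0.185 45 [[0.611, 0.092], [0.625, 0.103], [0.635, 0.184]]
0.19 46 [[0.611, 0.085], [0.626, 0.102], [0.636, 0.186]]
0.195 35 [[0.611, 0.084], [0.621, 0.099], [0.63, 0.185]]
[[-0.988, 0.152, 0.0], [0.152, 0.988, 0.0], [-0.0, 0.0, -1.0]] [-0.09  0.05  0.01]
```

View pics/s2.png

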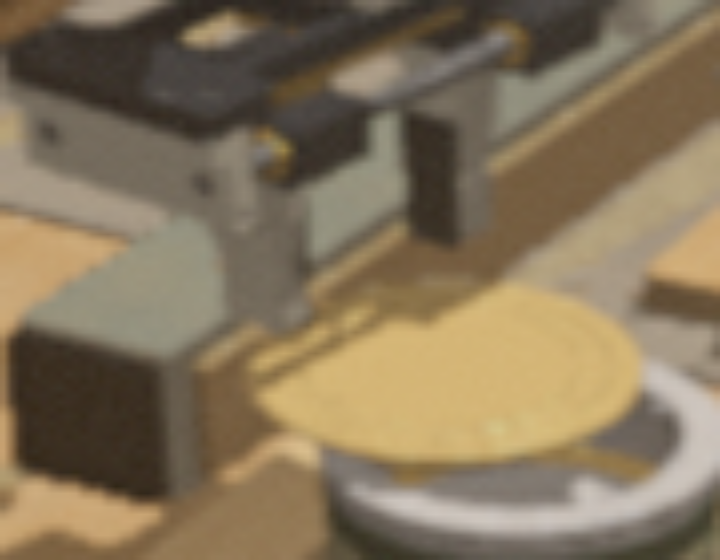

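The crop shows the fingertips at (285,325) and (445,240), ending at z ≈ 0.146, above the lid. The reported TCP height is 0.114, so the lid is untouched. I'll raise the arm, then compare the tip height with the fingers open and shut.

```bash
cat >> h.py <<'E'
def tips(name="scene"):
    im,W=cloud(name); t=robot.read_position()
    P=W.reshape(-1,3); P=P[(np.hypot(P[:,0]-t[0],P[:,1]-t[1])<.065)&(P[:,2]>.132)&(P[:,2]<t[2]+.06)]
    return np.percentile(P[:,2],[0,2,5]).round(4), P[P[:,2]<P[:,2].min()+.012].mean(0).round(4)
E
python3 - <<'E'
from h import *
p=robot.read_position(); robot.servo_line([p[0],p[1],.16],speed=.1)
print(robot.read_position().round(4),tips())
robot.move_gripper(0.); print(robot.read_grip_width(),robot.read_position().round(4),tips(),robot.read_t())
E
```

```text
[0.6309 0.1328 0.1597] (array([0.1917, 0.1948, 0.1958]), array([0.6262, 0.135 , 0.1991]))
-0.0005016713135484265 [0.6312 0.1328 0.16  ] (array([0.193 , 0.1955, 0.1971]), array([0.6255, 0.1392, 0.2004])) 9.375
```

Open or shut, the visible tips sit 33 mm above the reported TCP (0.193 against 0.160). I'll take the tip height as TCP z + 0.033, confirm it by touch, and repeat the push at the true height.

```bash
cat >> h.py <<'E'
DZ=.033   # real tip height minus reported TCP height
def line(xy,ztip,speed=.05): robot.servo_line([xy[0],xy[1],ztip-DZ],speed=speed)
def force(n=4): return np.mean([robot.read_force() for _ in range(n)],0)
E
python3 - <<'E'
from h import *
lid=np.array([.5995,.1377]); u=(TIN-lid)/np.linalg.norm(TIN-lid); D=.0568
p=lambda d:lid-u*d
im,W=cloud("scene"); m=(W[...,0]>.665)&(W[...,0]<.73)&(W[...,1]>.02)&(W[...,1]<.23)
print("beyond max z",np.nanpercentile(W[m][:,2],[50,95,99.5]).round(3))
robot.move_gripper(60/88)
line(p(.07),.19,.12); line(p(.07),.15,.1)
print(tips(),force().round(2))
line(p(.07),.1155,.08)
print(force().round(2),robot.read_t())
for d in np.arange(.062,D-.0285,-.004):
    line(p(d),.1155,.03); f=force(); print(round(d,3),f.round(2),round(robot.read_t(),2))
    if np.hypot(*f[:2])>4 or abs(f[2])>6: break
im,W=cloud("scene"); cv2.imwrite("pics/scene3.png",cv2.resize(im[150:300,150:350,::-1],None,fx=4,fy=4))
P=W.reshape(-1,3);P=P[(np.hypot(*(P[:,:2]-TIN).T)<.09)&(P[:,2]>.112)&(P[:,2]<.14)]
print(edgefit(P[:,:2],.056,TIN-u*.005))
E
```

```text
beyond max z [0.019 0.296 0.356]
(array([0.1492, 0.1531, 0.1541]), array([0.6645, 0.129 , 0.1566])) [1.24 0.18 0.72]
[-0.47 -0.15 -0.22] 12.1667
0.062 [ 0.03 -0.37 -0.92] 12.58
0.058 [-0.31  0.05 -0.24] 12.87
0.054 [ 0.76 -0.6   0.38] 13.15
0.05 [0.49 0.37 0.14] 13.43
0.046 [0.09 0.7  0.03] 13.72
0.042 [ 0.22 -0.07 -0.19] 14.0
0.038 [ 3.09 -1.33  0.67] 14.28
0.034 [ 7.7  -1.79  2.57] 14.57
(array([0.5784, 0.1419]), 59, np.float64(0.0035))
```

View pics/scene3.png

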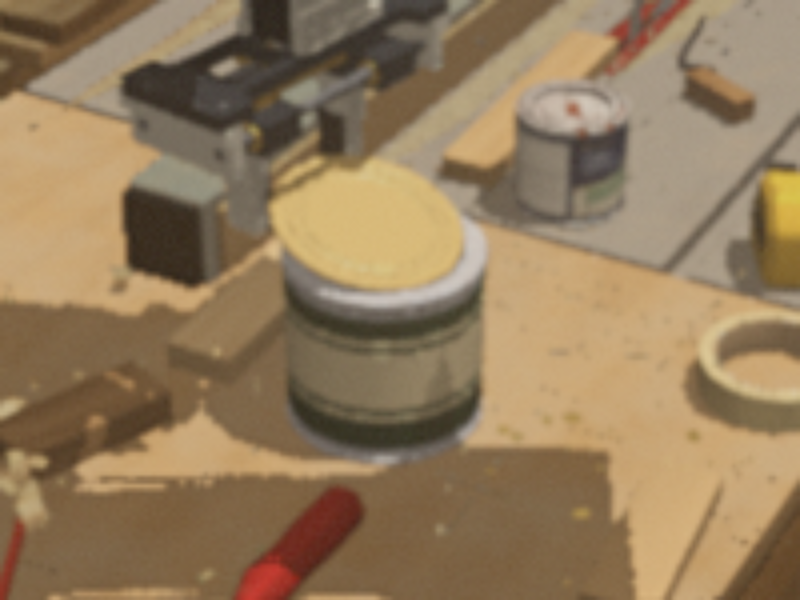

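The lid has caught askew, as foretold. Its leading edge at (430,275) is in the neck, and its far edge at (290,190) is raised against the fingers. I'll back off, shut the fingers, press the raised edge and draw it over.

```bash
cat >> h.py <<'E'
def lidpose(c0,name="scene"):
    """plane of the lid top near c0 (z = a dx + b dy + c about TIN), pts"""
    im,W=cloud(name); P=W.reshape(-1,3)
    P=P[(np.hypot(*(P[:,:2]-c0).T)<.046)&(P[:,2]>.1)&(P[:,2]<.16)]
    k=np.ones(len(P),bool)
    for _ in range(4):
        A=np.c_[P[:,:2]-TIN,np.ones(len(P))]; s=np.linalg.lstsq(A[k],P[k,2],rcond=None)[0]; r=A@s-P[:,2]; k=abs(r)<.004
    return im,W,s.round(4),k.mean()
def press(xy,z,fmax,zmin,step=.0007):
    """step down from tip height z until upward force reaches fmax; returns tip z, force"""
    while True:
        line(xy,z,.02); f=force(3)
        if f[2]>=fmax or z<=zmin: return z,f
        z-=step
E
python3 - <<'E'
from h import *
lid=np.array([.5784,.1419]); u0=np.array([-.988,.152])
p=robot.read_position(); back=p[:2]-u0*.02
line(back,.1155,.08); line(back,.165,.15); robot.move_gripper(0.)
im,W,s,k=lidpose(lid); print("plane",s,k,robot.read_t())
q=lid-u0*.038; zq=s[:2]@(q-TIN)+s[2]; print("press at",q,zq)
line(q,zq+.006,.15)
z,f=press(q,zq+.003,4,zq-.012); print("contact",z,f.round(1),robot.read_t())
for i in range(10):
    q=q+u0*.001
    line(q,z,.02); f=force(3); print(i,round(z,4),f.round(1),round(robot.read_t(),2))
    if f[2]<7: z-=.0008
    elif f[2]>11: z+=.0005
    if np.hypot(*f[:2])>9: break
line(q,z+.04,.15)
im,W,s,k=lidpose(TIN); print("plane",s,k,robot.read_t())
cv2.imwrite("pics/scene4.png",cv2.resize(im[150:300,150:350,::-1],None,fx=4,fy=4))
E
```

```text
plane [ 0.2274 -0.0148  0.119 ] 0.9840686274509803 16.65
press at [0.615944 0.136124] 0.1291935304
contact 0.12519353039999995 [-1.5  0.6  6.8] 19.9333
0 0.1252 [ 1.1 -1.7  5. ] 20.18
1 0.1244 [ 2.5 -3.   7.6] 20.43
2 0.1244 [ 2.6 -2.5  6.7] 20.68
3 0.1236 [ 4.8 -2.5  9.5] 20.93
4 0.1236 [ 3.4 -1.6  9.3] 21.18
5 0.1236 [ 3.4 -1.   9.3] 21.43
6 0.1236 [ 2.4 -1.1  9. ] 21.68
7 0.1236 [ 3.4 -0.5 10.4] 21.93
8 0.1236 [ 2.8 -0.6  8.9] 22.18
9 0.1236 [ 2.3  0.2 10. ] 22.43
plane [0.1373 0.0172 0.1196] 0.9825970548862115 22.9
```

View pics/scene4.png

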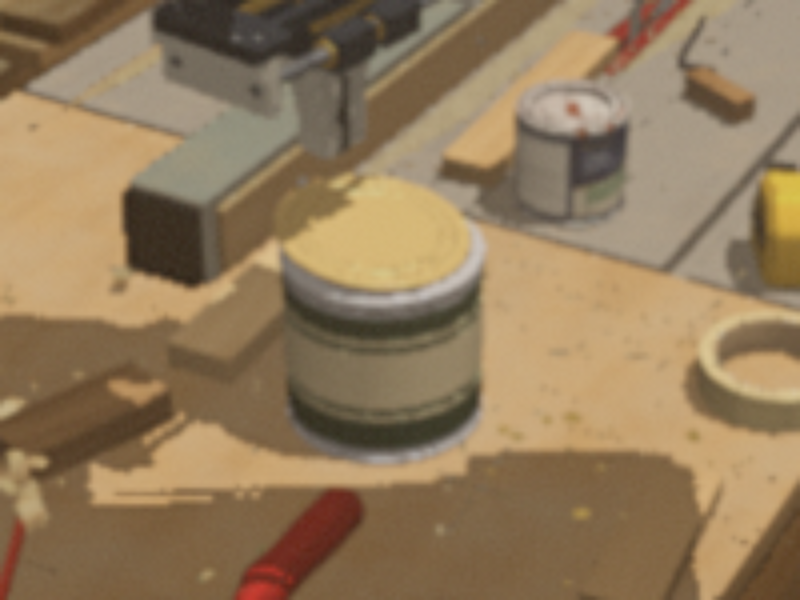

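The lid now lies nearly over the mouth, centred near (378,232), with its far edge (320,195) still slightly raised. I'll measure its centre, then press the raised side.

```bash
cat >> h.py <<'E'
def meas():
    im,W,s,k=lidpose(TIN); P=W.reshape(-1,3)
    r=abs(np.c_[P[:,:2]-TIN,np.ones(len(P))]@s-P[:,2]); P=P[(np.hypot(*(P[:,:2]-TIN).T)<.08)]
    r=abs(np.c_[P[:,:2]-TIN,np.ones(len(P))]@s-P[:,2]); L=P[r<.0025]
    c=edgefit(L[:,:2],.056,TIN)
    T=P[(P[:,2]>.1065)&(P[:,2]<.1125)&(P[:,0]<TIN[0]+.0)&(r>.002)]
    t=edgefit(T[:,:2],.058,TIN) if len(T)>40 else None
    print("plane",s,"lid",c,"tin",t,"t",round(robot.read_t(),2),flush=True)
    return im,s,c[0],t
E
python3 - <<'E'
from h import *
u0=np.array([-.988,.152])
im,s,c,t=meas()
g=s[:2]/np.hypot(*s[:2]); q=TIN+g*.033
zq=s[:2]@(q-TIN)+s[2]; print("press",q,zq)
line(q,zq+.004,.15)
z,f=press(q,zq,12,zq-.012,.001); print("contact",z,f.round(1),robot.read_t())
for i in range(4):   # keep pressing while drawing toward the middle
    q=q-g*.001; line(q,z,.02); f=force(3); print(round(z,4),f.round(1))
    if f[2]<11: z-=.0007
line(q,z+.04,.15)
meas()
E
```

```text
plane [0.1371 0.0148 0.1196] lid (array([0.5739, 0.1425]), 60, np.float64(0.0023)) tin (array([0.5725, 0.1435]), 27, np.float64(0.0009)) t 22.95
press [0.60430939 0.14554179] 0.12415058513270545
contact 0.11715058513270545 [-4.7  0.  13.9] 25.4417
0.1172 [1.4 0.6 1. ]
0.1165 [0.9 0.2 2. ]
0.1158 [-1.1 -0.1  0.6]
0.1151 [-1.2 -0.3 -0.5]
plane [ 0.0002 -0.0012  0.1132] lid (array([0.5717, 0.1434]), 60, np.float64(0.0016)) tin (array([0.5728, 0.1438]), 22, np.float64(0.001)) t 26.9
```

The lid is level (slopes 0.0002 and -0.001) with its top at 0.113, which is home. I'll press lightly at four places round it to be sure, then retreat and check.

```bash
python3 - <<'E'
from h import *
C=np.array([.5722,.1432])
for a in(180,90,-90,0):
    q=C+.028*np.array([np.cos(np.radians(a)),np.sin(np.radians(a))])
    line(q,.120,.15); z,f=press(q,.1155,12,.1085,.0007); print(a,round(z,4),f.round(1),round(robot.read_t(),2),flush=True)
    line(q,.120,.1)
line(C,.24,.2)
im,*_=meas()
cv2.imwrite("pics/scene5.png",cv2.resize(im[130:330,130:400,::-1],None,fx=2.9,fy=2.9))
E
```

```text
180 0.1127 [-5.9 -0.9 12.1] 28.87
90 0.1127 [-4.8  0.3 12.2] 30.91
-90 0.112 [-7.2  0.5 17.1] 33.31
0 0.112 [-6.7  0.1 15.8] 35.6
plane [-0.0029  0.0022  0.1133] lid (array([0.5714, 0.1429]), 60, np.float64(0.0016)) tin (array([0.5722, 0.143 ]), 22, np.float64(0.0007)) t 36.67
```

View pics/scene5.png

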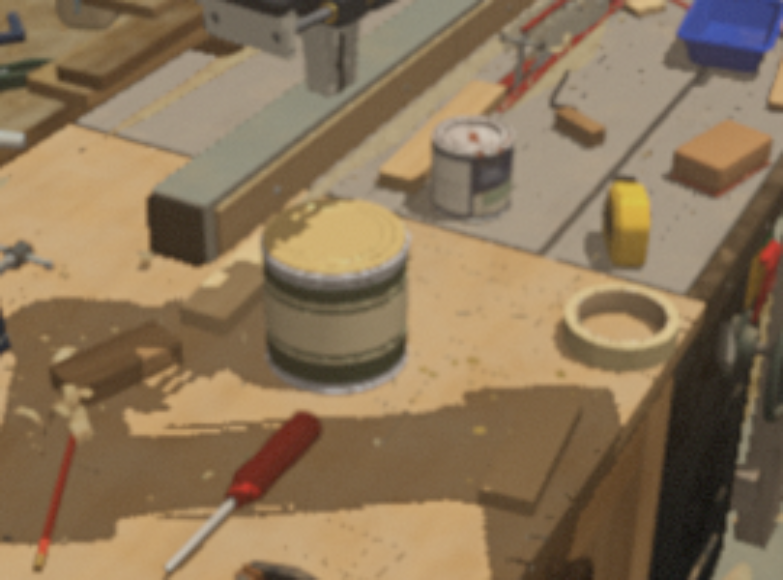

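The lid sits flush and level on the tin (337,240). The screwdriver, tape and paint tin are where they were, and the gripper is clear. Handing in.

```bash
python3 -c "
from rig import robot
print(robot.job_done(),robot.read_t())"
```

```text
the job is handed in; nothing more can be done
the job is handed in; nothing more can be done
```

The lid is on the tin, measured level and centred, and the job is handed in at about 37 s; no verdict came back. The highest force I read while pressing was about 17 N, the tin moved only a millimetre or two, and the other things look undisturbed.

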